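# Touch off a turning blank and set the locating pin

### The arm

A 6-joint arm with a two-finger parallel gripper is mounted at the origin on the work surface. World frame = base frame: x ahead of the robot, y to its left, z up, the work surface at z = 0. Lengths are in mm, angles in degrees, forces in N, time in s.
With the tool pointing down it reaches from about 350 to 850 mm from the base axis. Payload 8.1 kg.
Tool frame: the origin (TCP) lies midway between the tips of the shut fingers; the grasp point (between the pads) lies 19 mm behind it; z points along the fingers, y is the line along which they close (so a half turn about z gives the same grasp; the last joint's range is limited). The gripper opens to 85 mm and grips with 20 to 120 N. Pads are 22 mm wide; open, the fingers measure 114 mm over their backs; the gripper's body (76 mm by 85 mm) begins 54 mm behind the grasp point. The pads swing forward as they close: fully open they stand 13 mm farther back than shut.
Start: joints at [65.581, 7.471, 85.268, -0, 87.261, -4.893], TCP at [200.523, 565.505, 231.292] pointing down, gripper open.
Joint ranges: [-169.43, 169.43], [-51.17, 129.36], [1.28, 143.12], [-76.62, 256.62], [0, 156.53], [-152.29, 152.29]. Speed limits (degrees/s): [136.94, 136.94, 159.86, 180, 180, 180].

### API

Orientations are given as [roll, pitch, yaw] about the fixed x, y, z axes, in that order (R = Rz(yaw) Ry(pitch) Rx(roll)).
In Python, from bench import sense, snapshot, order, finder gives the robot as it stands.
- The arm moves only by the tool send_rows, never from a script. Its argument "steps" is a list of rows, each a list of 2 entries, a list of its own where there are three numbers: the shift along the world's x, y, z in units of 30 mm (1.0 is 30 mm), then the turn, a rotation vector about the world's x, y, z in rad. In form: [[[dx, dy, dz], [wx, wy, wz]], ...]. A call has 1 to 10 rows; each row is the pose to reach, as a shift and turn from the pose commanded when the call began; what a row does not reach only later rows make up. A row lasts 1/8 s, in which the tool goes at most 62.5 mm and 10.7 degrees, less where a joint would pass 70% of its speed; a pose out of reach is approached as far as the arm can. A call with a gripper value outside its range is refused whole. "fingers" is the closure, from 0 (fully open) to 1 (shut), set as the call begins (left out, the last holds). The fingers move at their own pace and stop on an object; "squeeze" is the grip in N (left out, the last holds). Time passes only in rows, so rows that repeat a pose let the fingers close. It gives the time, the measured TCP pose, the force, the opening and the grip force at its end, in the units of the state.
- sense(): the state, without advancing time (a new reading comes with each control period).
- snapshot(name): name is "side" or "top"; returns a dict with "img" (420x560x3 uint8, red, green, blue), "K" (3x3 intrinsics, pixels), "pose" (4x4, takes a point from camera to world coordinates). Camera axes: x right, y up, looking along -z (the intrinsics and any distortion apply to the point x, -y, -z); pixel columns grow to the right and rows downward; lengths in mm; the calibration is good to about 2 mm. A picture is of the moment at which its call begins. There is no depth.
- order.hand_in(): hands the job in; it is judged then, once.
Trained networks look in the newest picture that a camera, given by its name, has taken for a name from the list of things; names that differ only in an ending like _2 or _b are one class to them, and where a whole thing is asked for, a point or a joint stands for the part that bears it (a point fixed in the world has none). Each returns a list of dicts, best first, with "confidence" (0 to 1); they miss things now and then, are a little off and sometimes report something else, mostly with a low value. They report only what shows in the picture. A call takes as long as a camera call. They do not tell look-alikes from the thing itself.
- finder.find_in(label, camera): "box" ([left, top, width, height] as shares, 0 to 1, of the picture: columns of its width, rows of its height, round what is visible of it).
- finder.trace(label, camera): "mask" (420x560 bool, what is visible of it) and "box" ([left, top, width, height] as shares, 0 to 1, of the picture: columns of its width, rows of its height, round what is visible of it).
- finder.pinpoint(label, camera): "at" ([column, row] as shares, 0 to 1, of the picture: columns of its width, rows of its height: a listed point, or the origin of a listed thing).
The state is a dict: "time": time; "joint_pos": joint angles; "qd": joint speeds; "joint_efforts": joint torques, N m; "tool_pos": TCP position; "tcp_rot": TCP orientation; "ft_force": force on the tool from outside, world axes, zero at the start; "wrist_torque": the same for the moment, N m; "finger_gap": finger opening in mm; "grip_force": force on a finger pad.
Only numpy, scipy, OpenCV 4.12 (cv2) and the standard library are available. Lean on these libraries where they do the work, as an engineer would, in place of code of your own. Each camera call takes 0.05 s, during which the arm holds its last target. There are 200 camera calls.

### The job

The wooden blank was put on its rubber vacuum pod by eye, so find where it really sits: take the red-handled locating pin from its stand and, with its steel shank, touch off the long face nearest the robot first near its left end, then near its right end, and then the middle of the blank's right-hand end (left and right as seen from the robot), resting the pin gently on the wood, a few newtons and never more than 12, for about a second each time. Then set the pin in the blank's bored hole, fully home with its collar flush on the wood, and leave it standing there. Touch the blank and pod with nothing but the pin, and leave the other things on the bench alone.

Things in the scene. Friction and masses are not known exactly. Their poses are not given: they have to be found in the camera images.
- fixture: Blue base plate 150 x 190 x 16 mm bolted to the bench, carrying a round rubber vacuum pod (nothing else over 28 mm) and on it the pale wooden blank. Origin: centre of the plate's underside, z up, y along the long side towards the robot's left, x away from the robot (turned at most 0.3 rad). Only the plate is measured, not the blank: it sits off from it, see the nominal points.
- blank_nominal (a point): Plate-fixed point 80 mm above the plate's origin: the blank's top centre if it sat true. Blank: 100 (x) x 160 (y) x 40 mm thick, underside 40 mm and top 80 mm above the bench. Really its centre is up to 8 mm off in x and in y, and it is turned up to 0.08 rad. The rubber yields and springs back, 1 mm per 1.5 N sideways, 1 mm per 3 N downwards, without turning.
- bore_nominal (a point): Plate-fixed point where the bore's mouth would be if the blank sat true; really off with the blank. Bore straight down through the blank, 15 mm diameter, 2 mm chamfer, its axis 30 mm from the near long face (-x) and 45 mm from the right-hand end (-y), i.e. (-20, -35) mm from the blank's centre in the blank's own axes.
- pin: Locating pin, upright, 90 mm long: steel shank 12 mm diameter, 36 mm long (lowest 4 mm tapered), steel collar 34 mm across at 36 to 42 mm from the tip, red square handle 26 x 26 mm at 42 to 90 mm, its sides along x and y. Origin: centre of the shank's lower tip; z up along the pin. About 0.16 kg. Starts hanging in the stand, its tip 9 mm above the bench.
- stand: Dark wooden block 75 x 75 x 45 mm fixed to the bench, with an upright 16 mm hole through its middle, in which the pin hangs by its collar. Origin: centre of its underside.
- chuck_key: Steel T-shaped chuck key lying on the bench, 100 mm long, 12 mm thick, bystander; origin under the middle of its long bar.
- mallet: Turned wooden carver's mallet standing on its head, 150 mm tall, 84 mm across, bystander; origin at the centre of its underside.
- gouge: Turning gouge lying on the bench, wooden handle, 335 mm long, bystander; origin under the blade's root.
- bowl: Small turned wooden bowl, 130 mm across, 55 mm tall, bystander; origin at the centre of its underside.
- wax: Amber jar of finishing wax, 70 mm across, 75 mm tall, bystander; origin at the centre of its underside.
- jaw_ring: Dark steel ring 96 mm across, 25 mm tall, lying flat, bystander; origin at the centre of its underside.
- log: Short piece of dark log standing on end, 90 mm across, 70 mm tall, bystander; origin at the centre of its underside.
Not all that is in view belongs to the job. Leave any pink or turquoise look-alike of the pin alone.

How it is judged (in metres and radians):
On the way, in this order (a step that is already met when the one before it is completed fails the run):
1. the pin rests with 1.2 to 12 N against the blank's near long face, in its left part (more than 20 mm left of the plate's centre) (contact force between pin and fixture between 1.2 and 12 N and x of pin in the frame of fixture below -0.035 m and y of pin in the frame of fixture above 0.02 m and z of pin in the frame of fixture between 0.03 and 0.076 m), for 0.3 s.
2. then likewise against the near long face in its right part (more than 20 mm right of the plate's centre) (contact force between pin and fixture between 1.2 and 12 N and x of pin in the frame of fixture below -0.035 m and y of pin in the frame of fixture below -0.02 m and z of pin in the frame of fixture between 0.03 and 0.076 m), for 0.3 s.
3. then likewise against the blank's right-hand end (within 35 mm of its middle) (contact force between pin and fixture between 1.2 and 12 N and y of pin in the frame of fixture below -0.06 m and x of pin in the frame of fixture between -0.035 and 0.035 m and z of pin in the frame of fixture between 0.03 and 0.076 m), for 0.3 s.
At the end, for the whole second after the job is handed in: The pin stands at rest in the blank's bore, upright within 0.1 rad, its collar down on the wood (tip no more than 47 mm above the bench; 44 mm is fully home), released (z of pin in the frame of fixture between 0.036 and 0.047 m and x of pin in the frame of fixture between -0.035 and -0.005 m and y of pin in the frame of fixture between -0.05 and -0.02 m and angle between pin's own z axis and vertical below 0.1 rad and linear speed of pin below 0.02 m/s); the robot touches nothing.
It fails at once if the pin presses on the blank or its pod with more than 12 N (contact force between pin and fixture above 12 N).
It fails at once if the gripper or arm touches the blank or its pod (contact force between any of the fingers, the arm and fixture above 1 N).
It fails at once if a bystander is moved by more than 20 mm (distance of any of chuck_key, mallet, gouge, bowl, wax, jaw_ring, log from where it was at the start of the episode above 0.02 m).
It also fails if it takes over 67 s, if anything falls off the work surface, if the arm or the gripper's body presses on something with over 40 N, if the wrist force passes 120 N, or if a joint passes its speed limit or range.

## Working session

There is one attempt and no reset: what is moved stays moved. The work goes in short steps, Python scripts to look and compute and a tool call to move; the robot and the scene stay as the last step left them, time stands still between calls to the robot, and variables do not carry over. Pictures are saved under pics/ and viewed, at most 10 in all, crops included, and the job is handed in when it is done.

Besides the shell and the picture viewer there is one more tool, called after "Call:" as name([rows], argument=value, ...), one row to a line, values as JSON. send_rows: Moves the arm, as the interface text tells. Its arguments: {"type":"object","properties":{"steps":{"type":"array"},"fingers":{"type":"number"},"squeeze":{"type":"number"}},"required":["steps"]}

```bash
mkdir -p pics; python3 - <<'E'
from bench import sense,snapshot,finder
import cv2,numpy as np
for c in("side","top"):
    s=snapshot(c);cv2.imwrite(f"pics/{c}0.png",cv2.cvtColor(s["img"],cv2.COLOR_RGB2BGR))
    np.savez(f"{c}0.npz",**s)
    print(c,s["K"].round(1).tolist(),s["pose"].round(3).tolist(),[k for k in s])
    for l in("pin","stand","fixture","blank_nominal","bore_nominal"):
        print(l,[(np.round(np.array(d["at"])*[560,420],1).tolist(),round(d["confidence"],2)) for d in finder.pinpoint(l,c)][:4])
s=sense();print(s)
E
```

```text
side [[406.6, 0.0, 286.5], [0.0, 406.6, 209.2], [0.0, 0.0, 1.0]] [[-0.979, 0.168, -0.119, 433.207], [-0.205, -0.76, 0.617, 720.326], [0.013, 0.628, 0.778, 975.235], [0.0, 0.0, 0.0, 1.0]] ['img', 'K', 'pose']
pin [([301.8, 203.8], 0.79), ([317.3, 181.1], 0.72), ([284.2, 189.6], 0.52)]
stand [([319.7, 182.6], 0.78), ([334.0, 115.7], 0.43)]
fixture [([297.1, 304.1], 0.76)]
blank_nominal [([300.8, 292.0], 0.67)]
bore_nominal [([312.8, 286.0], 0.76), ([298.7, 304.9], 0.31)]
top [[444.9, 0.0, 278.7], [0.0, 444.9, 206.5], [0.0, 0.0, 1.0]] [[-0.003, 0.986, -0.165, 311.715], [-1.0, -0.003, -0.001, -18.68], [-0.002, 0.165, 0.986, 1526.07], [0.0, 0.0, 0.0, 1.0]] ['img', 'K', 'pose']
pin [([295.8, 212.3], 0.64), ([340.5, 252.4], 0.59), ([319.5, 198.3], 0.56), ([325.5, 227.2], 0.53)]
stand [([328.3, 225.0], 0.98)]
fixture [([195.8, 228.6], 0.85)]
blank_nominal [([275.8, 220.8], 0.7), ([193.2, 229.5], 0.58)]
bore_nominal [([203.7, 234.5], 0.91)]
{'time': 0.6, 'joint_pos': array([ 6.55816168e+01,  7.47028070e+00,  8.52652581e+01,  1.34321271e-03,
        8.72596368e+01, -4.89313864e+00]), 'qd': array([-0.06414432,  0.02128215,  0.04242878, -0.0456831 , -0.00895731,
       -0.04530234]), 'joint_efforts': array([-6.66669730e-04, -5.68951607e+01, -5.00598478e+01, -3.71580954e-04,
        1.69718336e-03,  2.70730339e-05]), 'tool_pos': array([200.52016024, 565.54018401, 231.32585521]), 'tcp_rot': array([ 1.79995079e+02, -9.25275549e-04,  1.60474691e+02]), 'ft_force': array([ 0.17406138, -0.78334957, -0.36204894]), 'wrist_torque': array([ 0.05410443, -0.0349055 ,  0.00895212]), 'grip_force': 0.0, 'finger_gap': 85.48211529246574}
```

View pics/side0.png

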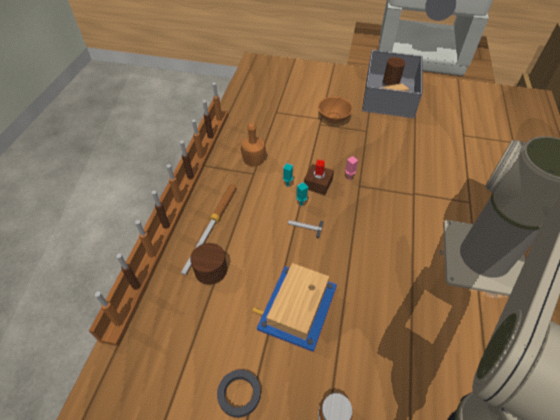

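View pics/top0.png

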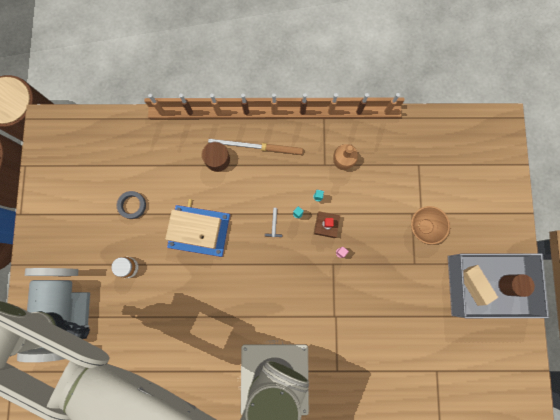

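Candidates for the pin: the red-handled one in the dark stand, top (329,223), side (319,168); turquoise at top (319,195) and (298,212), side (288,174) and (302,192); pink at top (342,252), side (351,166). By the description I choose the red one in the stand, and check it in a crop.

```bash
cat > h.py <<'E'
import numpy as np,cv2
def proj(cam,P):
    T=np.linalg.inv(cam["pose"]);P=np.atleast_2d(P)@T[:3,:3].T+T[:3,3]
    q=P*[1,-1,-1];return (q[:,:2]/q[:,2:])@cam["K"][:2,:2].T+cam["K"][:2,2]
def box(x,y,yaw,sx,sy,z0,z1):
    c,s=np.cos(yaw),np.sin(yaw)
    return np.array([[x+c*a*sx/2-s*b*sy/2,y+s*a*sx/2+c*b*sy/2,z] for a in(-1,1) for b in(-1,1) for z in(z0,z1)])
S=8
def hull(cam,P,off=(0,0)):
    m=np.zeros((420*S//4*1,560*S//4),np.uint8) if False else np.zeros((420*4,560*4),np.uint8)
    h=cv2.convexHull(((proj(cam,P)+off+0.5)*4*16-8).astype(np.int32).reshape(-1,1,2))
    cv2.fillConvexPoly(m,h,255,shift=4)
    return cv2.resize(m,(560,420),interpolation=cv2.INTER_AREA)/255.
E
python3 - <<'E'
from h import *
a=dict(np.load("side0.npz"));b=dict(np.load("top0.npz"))
f=lambda im,x,y,w,h:cv2.resize(im[y:y+h,x:x+w],(400,300),interpolation=cv2.INTER_CUBIC)
o=np.vstack([np.hstack([f(a["img"],270,145,100,75),f(b["img"],285,185,80,60)]),np.hstack([f(a["img"],240,255,120,90),f(b["img"],155,195,80,60)])])
cv2.imwrite("pics/crop0.png",o[:,:,::-1])
E
```

```text
(no output)
```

View pics/crop0.png

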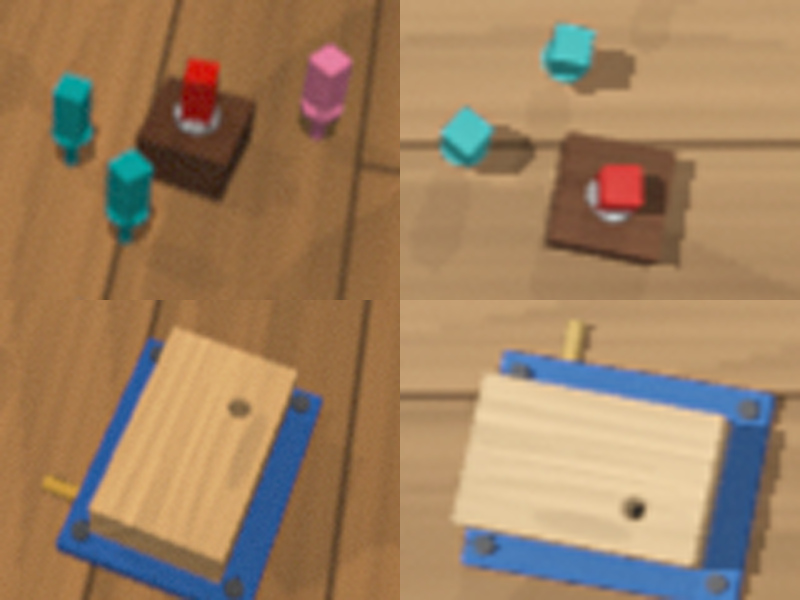

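The crop confirms it: the red square handle with a steel collar sits in the dark stand, top (329,222), side (320,168). The blank is offset on the blue plate, with its bore at top (202,236), side (312,286). Next I fit poses in both views.

```bash
python3 - <<'E'
from h import *
from scipy.optimize import minimize
C=[dict(np.load(c+"0.npz")) for c in("side","top")]
red=[];blue=[]
for c in C:
    I=c["img"].astype(float);R,G,B=I[...,0],I[...,1],I[...,2]
    red.append(np.clip((R-np.maximum(G,B)*1.0-70)/70,0,1)*(np.maximum(G,B)<110)*(abs(G-B)<25))
    blue.append(((B-R)>25)&(B>G*1.25))
for n,m in(("red",red),("blue",blue)):print(n,[(a.sum(),[np.average(g,weights=a).round(1) if a.sum() else 0 for g in np.mgrid[:420,:560][::-1]]) for a in m])
# restrict
w=[(319,168),(328,222)]
yy,xx=np.mgrid[:420,:560]
red=[m*(np.hypot(xx-a,yy-b)<20) for m,(a,b) in zip(red,w)]
def cost(p,cams=(0,1)):
    return sum(((hull(C[i],box(p[0],p[1],p[2],26,26,51,99))-red[i])**2).sum() for i in cams)
for cams in((0,1),(0,),(1,)):
  best=min((minimize(cost,[x0,y0,yw],args=(cams,),method="Nelder-Mead",options=dict(initial_simplex=np.array([[x0,y0,yw]]*4)+np.vstack([np.zeros(3),np.diag([15,15,.3])]),xatol=.05,fatol=.01)) for x0 in(510,540) for y0 in(-190,-170,-150) for yw in(-.2,.3)),key=lambda r:r.fun)
  print("pin",cams,best.x.round(3),best.fun)
# plate corners + blank: fit plate hull minus blank hull to blue
ok=[(np.hypot(xx-a,yy-b)<60) for a,b in((297,304),(196,230))]
bl=[cv2.morphologyEx((m*o).astype(np.uint8),cv2.MORPH_CLOSE,np.ones((3,3))) for m,o in zip(blue,ok)]
def cost2(p,cams=(0,1)):
    t=0
    for i in cams:
        pl=hull(C[i],box(p[0],p[1],p[2],150,190,0,16))
        b=hull(C[i],box(p[3],p[4],p[5],100,160,40,80))
        t+=((pl*(1-b)-bl[i])**2).sum()
    return t
for cams in((0,1),(0,),(1,)):
  x0=np.array([520,236,-.15,520,236,-.15])
  for k in range(4):
    r=minimize(cost2,x0,args=(cams,),method="Nelder-Mead",options=dict(initial_simplex=np.vstack([x0,x0+np.diag([10,10,.1,10,10,.1])]),xatol=.02,fatol=.01,maxfev=1500));x0=r.x
  print("fix",cams,r.x.round(3),r.fun)
  c,s=np.cos(x0[5]),np.sin(x0[5]);print(" bore",x0[3]-20*c+35*s,x0[4]-20*s-35*c, "proj bore",[proj(k,[x0[3]-20*c+35*s,x0[4]-20*s-35*c,80]).round(1).tolist() for k in C])
E
```

```text
red [(np.float64(76.5), [np.float64(319.5), np.float64(165.9)]), (np.float64(68.1), [np.float64(328.7), np.float64(221.8)])]
blue [(np.int64(1317), [np.float64(298.6), np.float64(317.5)]), (np.int64(1341), [np.float64(134.4), np.float64(230.3)])]
pin (0, 1) [ 5.05075e+02 -1.81736e+02  6.40000e-02] 65.87277593390297
pin (0,) [ 5.05188e+02 -1.81987e+02  7.50000e-02] 48.24490557007117
pin (1,) [ 5.02254e+02 -1.81288e+02 -2.90000e-02] 13.43708220543119
fix (0, 1) [ 4.85848e+02  2.57883e+02 -1.64000e-01  4.85923e+02  2.67290e+02
 -1.90000e-01] 350.88252487895045
 bore 459.67015702658114 236.69974401583454 proj bore [[[311.7, 286.7]], [[201.1, 235.2]]]
fix (0,) [ 4.87485e+02  2.57046e+02 -1.68000e-01  4.86706e+02  2.67354e+02
 -1.84000e-01] 158.5355527299189
 bore 460.63481152545216 236.60883415282913 proj bore [[[311.3, 286.6]], [[201.2, 234.9]]]
fix (1,) [ 4.84035e+02  2.60164e+02 -1.70000e-01  4.82904e+02  2.66381e+02
 -1.88000e-01] 56.43181918384983
 bore 456.71194296429087 235.73916428754978 proj bore [[[312.9, 286.5]], [[201.4, 236.1]]]
```

Call:
send_rows([
  [[10.1, -24.9, -1.7], [0, 0, 0.34]],
  [[10.1, -24.9, -1.7], [0, 0, 0.34]],
  [[10.1, -24.9, -1.7], [0, 0, 0.34]],
  [[10.1, -24.9, -1.7], [0, 0, 0.34]],
  [[10.1, -24.9, -1.7], [0, 0, 0.34]],
  [[10.1, -24.9, -1.7], [0, 0, 0.34]],
  [[10.1, -24.9, -1.7], [0, 0, 0.34]],
  [[10.1, -24.9, -1.7], [0, 0, 0.34]],
  [[10.1, -24.9, -1.7], [0, 0, 0.34]],
  [[10.1, -24.9, -1.7], [0, 0, 0.34]],
], fingers=0.3, squeeze=100)

```text
time: 1.85
tool_pos: [435.6, -14.6, 192.3]
tcp_rot: [-180.0, 0.1, 179.9]
ft_force: [1.2, 1.0, 0.4]
finger_gap: 59.7
grip_force: 0.0
```

Call:
send_rows([
  [[2.2, -5.4, -0.5], [0, 0, 0]],
  [[2.2, -5.4, -0.5], [0, 0, 0]],
  [[2.2, -5.4, -0.5], [0, 0, 0]],
  [[2.2, -5.4, -0.5], [0, 0, 0]],
  [[2.2, -5.4, -0.5], [0, 0, 0]],
])

```text
time: 2.48
tool_pos: [500.7, -174.3, 176.6]
tcp_rot: [180.0, -0.0, 179.9]
ft_force: [-0.2, -0.5, 0.1]
finger_gap: 59.8
grip_force: 0.0
```

```bash
python3 - <<'E'
from bench import sense
s=sense();print(s["tool_pos"],s["tcp_rot"],s["time"])
E
```

```text
[ 500.70010988 -174.29499186  176.59669958] [ 1.79961084e+02 -3.68495420e-02  1.79915367e+02] 2.475
```

Call:
send_rows([
  [[0.1, -0.25, -1.0], [0, 0, 0]],
  [[0.1, -0.25, -2.0], [0, 0, 0]],
  [[0.1, -0.25, -3.0], [0, 0, 0]],
  [[0.1, -0.25, -3.6], [0, 0, 0]],
  [[0.1, -0.25, -3.9], [0, 0, 0]],
  [[0.1, -0.25, -3.9], [0, 0, 0]],
])

```text
time: 3.22
tool_pos: [504.0, -181.6, 60.0]
tcp_rot: [180.0, -0.0, 180.0]
ft_force: [-0.7, 0.5, -0.7]
finger_gap: 60.1
grip_force: 0.0
```

Call:
send_rows([
  [[0, 0, 0], [0, 0, 0]],
  [[0, 0, 0], [0, 0, 0]],
  [[0, 0, 0], [0, 0, 0]],
  [[0, 0, 0], [0, 0, 0]],
  [[0, 0, 0], [0, 0, 0]],
  [[0, 0, 0], [0, 0, 0]],
], fingers=1.0, squeeze=100)

```text
time: 3.98
tool_pos: [504.9, -181.1, 61.3]
tcp_rot: [179.9, 0.1, 180.0]
ft_force: [-0.8, 7.5, 8.2]
finger_gap: 24.7
grip_force: 97.6
```

Call:
send_rows([
  [[0, 0, 0.3], [0, 0, 0]],
  [[0, 0, 0.8], [0, 0, 0]],
  [[0, 0, 1.4], [0, 0, 0]],
  [[0, 0, 2.4], [0, 0, 0]],
  [[0, 0, 3.4], [0, 0, 0]],
  [[0, 0, 3.4], [0, 0, 0]],
  [[0, 0, 3.4], [0, 0, 0]],
])

```text
time: 4.85
tool_pos: [503.6, -182.3, 161.5]
tcp_rot: [-180.0, -0.0, 179.9]
ft_force: [-0.4, 0.4, -2.4]
finger_gap: 25.2
grip_force: 98.7
```

```bash
python3 - <<'E'
from bench import sense,snapshot
from h import *
o=[]
for c in("side","top"):
    s=snapshot(c);np.savez(f"{c}1.npz",**s)
    p=proj(s,sense()["tool_pos"])[0];print(p)
    x,y=(p-[40,30]).astype(int);o.append(cv2.resize(s["img"][y:y+60,x:x+80],(400,300),interpolation=cv2.INTER_CUBIC))
cv2.imwrite("pics/g1.png",np.hstack(o)[:,:,::-1]);s=sense();print(s["tool_pos"],s["tcp_rot"],s["ft_force"],s["wrist_torque"])
E
```

```text
[322.51526362 146.0796126 ]
[332.05087393 218.2347217 ]
[ 503.041312   -181.80460613  160.40277939] [ 1.79957695e+02 -1.28169885e-01  1.79945373e+02] [ 0.24225706  0.30699594 -1.62897451] [ 0.03188717 -0.00356359 -0.01562042]
```

View pics/g1.png

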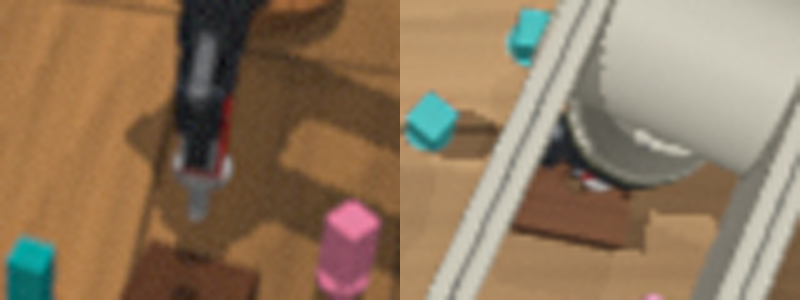

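The pin hangs straight in the gripper, clear of the stand (tip in side at about (321,160)). Next I move to the stand-off near the left part of the near face.

Call:
send_rows([
  [[-2.9, 17.3, 0], [0, 0, 0]],
  [[-2.9, 17.3, 0], [0, 0, 0]],
  [[-2.9, 17.3, 0], [0, 0, 0]],
  [[-2.9, 17.3, 0], [0, 0, 0]],
  [[-2.9, 17.3, 0], [0, 0, 0]],
  [[-2.9, 17.3, 0], [0, 0, 0]],
  [[-2.9, 17.3, 0], [0, 0, 0]],
  [[-2.9, 17.3, 0], [0, 0, 0]],
  [[-2.9, 17.3, 0], [0, 0, 0]],
  [[-2.9, 17.3, 0], [0, 0, 0]],
])

```text
time: 6.2
tool_pos: [415.5, 338.2, 160.3]
tcp_rot: [-179.9, -0.1, -179.9]
ft_force: [-0.1, 0.0, -2.1]
finger_gap: 24.7
grip_force: 99.1
```

```bash
python3 - <<'E'
from bench import sense,snapshot
from h import *
s=dict(np.load("side1.npz"))
for z in(105,108,111,114):print(z,proj(s,[503,-182,z]))
s=snapshot("side");np.savez("side2.npz",**s);q=sense();p=proj(s,q["tool_pos"])[0]
x,y=(p-[60,45]).astype(int);cv2.imwrite("pics/g2.png",cv2.resize(s["img"][y:y+90,x:x+120],(800,600),interpolation=cv2.INTER_CUBIC)[:,:,::-1]);print(x,y,q["tool_pos"],q["time"])
E
```

```text
105 [[321.09739646 159.75977611]]
108 [[321.17528231 159.0488376 ]]
111 [[321.25346208 158.3352163 ]]
114 [[321.33193741 157.618897  ]]
266 268 [415.99611206 336.97206167 160.34627338] 6.25
```

View pics/g2.png

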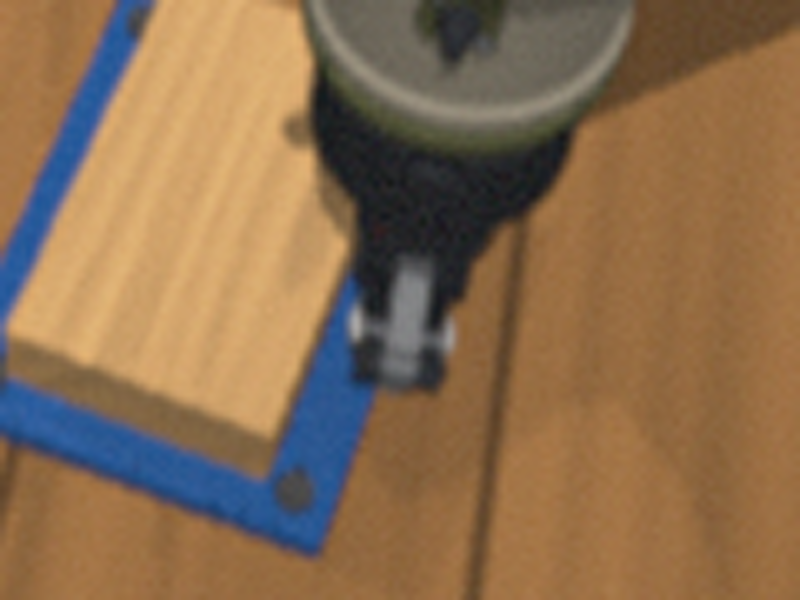

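The pin is at picture-crop (400,370), just off the near face by its left corner. I lower it beside the blank.

Call:
send_rows([
  [[0, 0, -0.8], [0, 0, 0]],
  [[0, 0, -1.5], [0, 0, 0]],
  [[0, 0, -1.8], [0, 0, 0]],
  [[0, 0, -1.8], [0, 0, 0]],
  [[0, 0, -1.8], [0, 0, 0]],
])

```text
time: 6.88
tool_pos: [417.7, 337.0, 108.8]
tcp_rot: [180.0, 0.1, 179.9]
ft_force: [0.6, 1.4, -1.5]
finger_gap: 24.9
grip_force: 99.1
```

Call:
send_rows([
  [[0.13, -0.025, 0], [0, 0, 0]],
  [[0.26, -0.05, 0], [0, 0, 0]],
  [[0.39, -0.075, 0], [0, 0, 0]],
  [[0.46, -0.09, 0], [0, 0, 0]],
  [[0.53, -0.1, 0], [0, 0, 0]],
  [[0.53, -0.1, 0], [0, 0, 0]],
])

```text
time: 7.62
tool_pos: [432.9, 333.9, 107.7]
tcp_rot: [-180.0, -0.0, 179.9]
ft_force: [-0.8, 0.5, -1.8]
finger_gap: 24.7
grip_force: 99.1
```

Call:
send_rows([
  [[0.05, -0.01, 0], [0, 0, 0]],
  [[0.1, -0.02, 0], [0, 0, 0]],
  [[0.15, -0.03, 0], [0, 0, 0]],
  [[0.2, -0.04, 0], [0, 0, 0]],
  [[0.2, -0.04, 0], [0, 0, 0]],
])

```text
time: 8.25
tool_pos: [439.0, 332.8, 107.8]
tcp_rot: [180.0, -0.0, 179.9]
ft_force: [-0.2, 0.5, -1.7]
finger_gap: 25.2
grip_force: 99.1
```

Call:
send_rows([
  [[0.04, -0.01, 0], [0, 0, 0]],
  [[0.08, -0.015, 0], [0, 0, 0]],
  [[0.08, -0.015, 0], [0, 0, 0]],
])

```text
time: 8.62
tool_pos: [441.4, 332.3, 107.8]
tcp_rot: [-180.0, 0.0, 180.0]
ft_force: [0.0, 0.1, -2.4]
finger_gap: 24.9
grip_force: 99.1
```

Call:
send_rows([
  [[0.04, -0.01, 0], [0, 0, 0]],
  [[0.08, -0.015, 0], [0, 0, 0]],
  [[0.08, -0.015, 0], [0, 0, 0]],
])

```text
time: 9.0
tool_pos: [443.5, 332.0, 107.8]
tcp_rot: [180.0, -0.0, 180.0]
ft_force: [-1.7, 1.5, -0.2]
finger_gap: 24.8
grip_force: 99.2
```

Call:
send_rows([
  [[0.04, -0.01, 0], [0, 0, 0]],
  [[0.05, -0.01, 0], [0, 0, 0]],
  [[0.05, -0.01, 0], [0, 0, 0]],
])

```text
time: 9.38
tool_pos: [445.0, 331.7, 107.8]
tcp_rot: [180.0, -0.0, 180.0]
ft_force: [-2.8, 1.5, -2.3]
finger_gap: 24.9
grip_force: 99.3
```

```bash
cat > avg.py <<'E'
from bench import sense,snapshot
import numpy as np,sys
F=[];P=[];R=[]
for i in range(int(sys.argv[1])):
    s=sense();F.append(s["ft_force"]);P.append(s["tool_pos"]);R.append(s["tcp_rot"]);snapshot("side")
print(s["time"],"F",np.mean(F,0).round(2),"sd",np.std(F,0).round(2),"P",np.mean(P,0).round(2),np.std(P,0).round(2),np.array(R)[-1].round(2))
E
python3 avg.py 10
```

```text
9.825 F [-3.63  1.67 -1.05] sd [0.52 0.34 0.6 ] P [445.06 331.63 107.79] [0.05 0.02 0.02] [180.    -0.   179.95]
```

Call:
send_rows([
  [[0, 0, 0], [0, 0, 0]],
  [[0, 0, 0], [0, 0, 0]],
  [[0, 0, 0], [0, 0, 0]],
  [[0, 0, 0], [0, 0, 0]],
  [[-0.2, 0.04, 0], [0, 0, 0]],
  [[-0.4, 0.08, 0], [0, 0, 0]],
  [[-0.4, 0.08, 0], [0, 0, 0]],
])

```text
time: 10.75
tool_pos: [432.9, 334.0, 107.9]
tcp_rot: [-180.0, 0.0, 180.0]
ft_force: [0.6, -0.1, -1.8]
finger_gap: 25.2
grip_force: 99.1
```

```bash
python3 avg.py 8
```

```text
11.1 F [ 0.24  0.27 -1.57] sd [0.42 0.34 0.5 ] P [433.29 333.98 107.93] [0.15 0.03 0.05] [-1.8000e+02  1.0000e-02  1.7995e+02]
```

Call:
send_rows([
  [[-0.35, -1.8, 0], [0, 0, 0]],
  [[-0.68, -3.6, 0], [0, 0, 0]],
  [[-0.68, -3.6, 0], [0, 0, 0]],
  [[-0.58, -3.62, 0], [0, 0, 0]],
  [[-0.51, -3.63, 0], [0, 0, 0]],
  [[-0.51, -3.63, 0], [0, 0, 0]],
])

```text
time: 11.9
tool_pos: [418.3, 225.8, 108.0]
tcp_rot: [180.0, 0.0, -180.0]
ft_force: [-0.5, 0.3, -2.1]
finger_gap: 25.0
grip_force: 99.7
```

Call:
send_rows([
  [[0.05, -0.01, 0], [0, 0, 0]],
  [[0.1, -0.02, 0], [0, 0, 0]],
  [[0.15, -0.03, 0], [0, 0, 0]],
  [[0.15, -0.03, 0], [0, 0, 0]],
])

```text
time: 12.4
tool_pos: [422.3, 224.2, 107.8]
tcp_rot: [-180.0, -0.0, 179.9]
ft_force: [-1.9, 0.7, -1.5]
finger_gap: 24.9
grip_force: 99.7
```

Call:
send_rows([
  [[0.04, -0.008, 0], [0, 0, 0]],
  [[0.06, -0.01, 0], [0, 0, 0]],
  [[0.06, -0.01, 0], [0, 0, 0]],
])

```text
time: 12.78
tool_pos: [423.9, 223.8, 107.7]
tcp_rot: [-180.0, -0.0, 180.0]
ft_force: [-3.5, -0.1, -1.8]
finger_gap: 25.0
grip_force: 99.7
```

```bash
python3 avg.py 10
```

```text
13.225 F [-2.59  0.21 -1.19] sd [0.4  0.75 0.7 ] P [424.02 223.86 107.75] [0.07 0.01 0.04] [-1.8000e+02 -1.0000e-02  1.7995e+02]
```

Call:
send_rows([
  [[0, 0, 0], [0, 0, 0]],
  [[0, 0, 0], [0, 0, 0]],
  [[0, 0, 0], [0, 0, 0]],
  [[0, 0, 0], [0, 0, 0]],
  [[-0.3, 0.06, 0], [0, 0, 0]],
  [[-0.6, 0.1, 0], [0, 0, 0]],
  [[-0.7, -0.9, 0], [0, 0, 0]],
  [[-0.7, -1.9, 0], [0, 0, 0]],
  [[-0.7, -2.0, 0], [0, 0, 0]],
  [[0.2, -2.0, 0], [0, 0, 0]],
])

```text
time: 14.52
tool_pos: [429.4, 164.2, 107.9]
tcp_rot: [180.0, 0.0, 179.9]
ft_force: [0.4, -0.8, -2.0]
finger_gap: 24.8
grip_force: 99.4
```

Call:
send_rows([
  [[1.27, 0, 0], [0, 0, 0]],
  [[1.27, 0, 0], [0, 0, 0]],
  [[1.27, 0, 0], [0, 0, 0]],
  [[1.27, 0, 0], [0, 0, 0]],
])

```text
time: 15.02
tool_pos: [467.5, 164.2, 107.8]
tcp_rot: [180.0, -0.0, 180.0]
ft_force: [-0.4, 0.4, -1.6]
finger_gap: 24.8
grip_force: 99.4
```

```bash
python3 avg.py 8
```

```text
15.375 F [-0.34  0.01 -1.79] sd [0.39 0.36 0.28] P [467.88 164.08 107.97] [0.25 0.1  0.08] [1.8000e+02 2.0000e-02 1.7996e+02]
```

Call:
send_rows([
  [[0.02, 0.13, 0], [0, 0, 0]],
  [[0.05, 0.26, 0], [0, 0, 0]],
  [[0.065, 0.35, 0], [0, 0, 0]],
  [[0.075, 0.4, 0], [0, 0, 0]],
  [[0.075, 0.4, 0], [0, 0, 0]],
])

```text
time: 16.05
tool_pos: [470.5, 176.0, 107.8]
tcp_rot: [-180.0, -0.0, 180.0]
ft_force: [0.1, -1.0, -1.2]
finger_gap: 25.0
grip_force: 99.4
```

Call:
send_rows([
  [[0.007, 0.04, 0], [0, 0, 0]],
  [[0.014, 0.08, 0], [0, 0, 0]],
  [[0.02, 0.1, 0], [0, 0, 0]],
  [[0.02, 0.1, 0], [0, 0, 0]],
])

```text
time: 16.55
tool_pos: [471.1, 178.9, 107.8]
tcp_rot: [-180.0, 0.0, 180.0]
ft_force: [0.2, -0.7, -0.8]
finger_gap: 24.6
grip_force: 99.4
```

Call:
send_rows([
  [[0.007, 0.04, 0], [0, 0, 0]],
  [[0.014, 0.08, 0], [0, 0, 0]],
  [[0.014, 0.08, 0], [0, 0, 0]],
])

```text
time: 16.92
tool_pos: [471.5, 181.4, 107.8]
tcp_rot: [180.0, -0.0, 180.0]
ft_force: [-0.3, 0.7, -1.5]
finger_gap: 24.7
grip_force: 99.4
```

Call:
send_rows([
  [[0.007, 0.04, 0], [0, 0, 0]],
  [[0.014, 0.08, 0], [0, 0, 0]],
  [[0.014, 0.08, 0], [0, 0, 0]],
])

```text
time: 17.3
tool_pos: [471.9, 183.5, 107.8]
tcp_rot: [-180.0, -0.0, 180.0]
ft_force: [-0.4, -2.1, -1.2]
finger_gap: 24.9
grip_force: 99.5
```

Call:
send_rows([
  [[0.005, 0.03, 0], [0, 0, 0]],
  [[0.008, 0.045, 0], [0, 0, 0]],
  [[0.008, 0.045, 0], [0, 0, 0]],
])

```text
time: 17.68
tool_pos: [472.2, 184.8, 107.8]
tcp_rot: [-180.0, -0.0, 180.0]
ft_force: [-0.8, -4.8, -0.5]
finger_gap: 24.7
grip_force: 99.5
```

```bash
python3 avg.py 12
```

```text
18.225 F [-0.66 -4.21 -1.05] sd [0.44 0.48 0.46] P [472.18 184.93 107.8 ] [0.02 0.06 0.02] [-180.     -0.    179.95]
```

Call:
send_rows([
  [[0, 0, 0], [0, 0, 0]],
  [[0, 0, 0], [0, 0, 0]],
  [[0, 0, 0], [0, 0, 0]],
  [[-0.04, -0.2, 0], [0, 0, 0]],
  [[-0.07, -0.4, 0], [0, 0, 0]],
  [[-0.07, -0.4, 0.8], [0, 0, 0]],
  [[-0.07, -0.4, 1.5], [0, 0, 0]],
  [[-0.07, -0.4, 1.5], [0, 0, 0]],
  [[-0.373, 1.0, 1.5], [0, 0, 0]],
  [[-0.373, 1.7, 1.5], [0, 0, 0]],
])

```text
time: 19.52
tool_pos: [460.0, 237.1, 151.6]
tcp_rot: [180.0, -0.1, 180.0]
ft_force: [0.1, 0.0, -1.6]
finger_gap: 25.0
grip_force: 99.1
```

```bash
python3 avg.py 14; python3 - <<'E'
from bench import sense,snapshot
from h import *
s=snapshot("side");q=sense();p=proj(s,q["tool_pos"])[0]
x,y=(p-[50,35]).astype(int);cv2.imwrite("pics/g3.png",cv2.resize(s["img"][y:y+75,x:x+100],(800,600),interpolation=cv2.INTER_CUBIC)[:,:,::-1]);print(x,y,q["tool_pos"],q["time"])
E
```

```text
20.175 F [-0.02  0.   -1.85] sd [0.73 0.51 0.34] P [460.7  236.07 152.2 ] [0.43 1.06 0.51] [1.8000e+02 1.0000e-02 1.7992e+02]
263 236 [461.11121862 235.8976838  152.89726216] 20.275
```

View pics/g3.png

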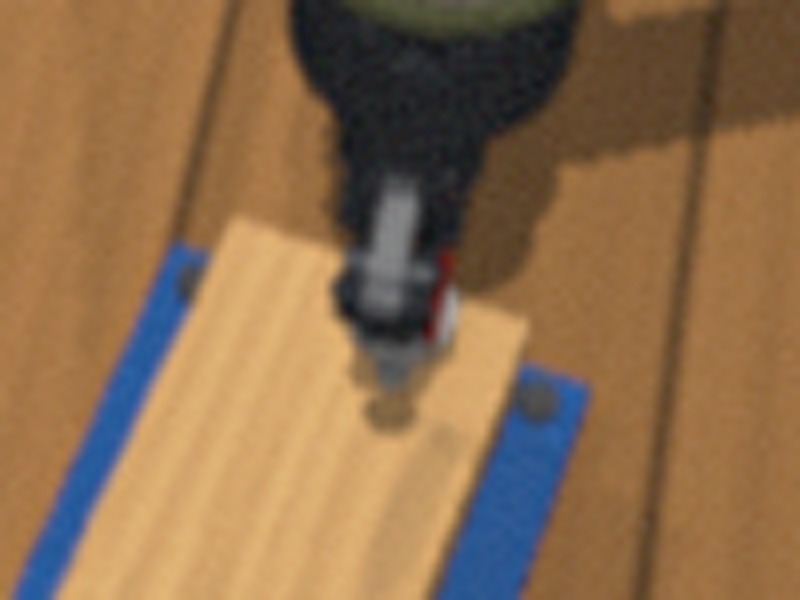

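The tip is straight above the bore (crop (390,410)). I descend into the chamfer.

Call:
send_rows([
  [[0, 0, -0.3], [0, 0, 0]],
  [[0, 0, -0.5], [0, 0, 0]],
  [[0, 0, -0.6], [0, 0, 0]],
  [[0, 0, -0.7], [0, 0, 0]],
  [[0, 0, -0.75], [0, 0, 0]],
  [[0, 0, -0.75], [0, 0, 0]],
])

```text
time: 21.02
tool_pos: [461.0, 236.0, 130.3]
tcp_rot: [-180.0, -0.0, 180.0]
ft_force: [-0.5, 0.6, -1.7]
finger_gap: 25.2
grip_force: 99.1
```

Call:
send_rows([
  [[0, 0, -0.05], [0, 0, 0]],
  [[0, 0, -0.08], [0, 0, 0]],
  [[0, 0, -0.08], [0, 0, 0]],
])

```text
time: 21.4
tool_pos: [461.0, 236.0, 127.8]
tcp_rot: [-180.0, -0.0, 180.0]
ft_force: [0.9, 0.3, -1.6]
finger_gap: 25.1
grip_force: 99.1
```

Call:
send_rows([
  [[0, 0, -0.05], [0, 0, 0]],
  [[0, 0, -0.1], [0, 0, 0]],
  [[0, 0, -0.1], [0, 0, 0]],
])

```text
time: 21.78
tool_pos: [460.9, 236.0, 124.7]
tcp_rot: [-180.0, -0.0, 180.0]
ft_force: [0.1, -0.0, -1.1]
finger_gap: 25.0
grip_force: 99.1
```

Call:
send_rows([
  [[0, 0, -0.07], [0, 0, 0]],
  [[0, 0, -0.14], [0, 0, 0]],
  [[0, 0, -0.14], [0, 0, 0]],
])

```text
time: 22.15
tool_pos: [460.8, 236.0, 120.4]
tcp_rot: [-180.0, -0.0, 180.0]
ft_force: [0.3, 0.2, -1.2]
finger_gap: 24.8
grip_force: 99.1
```

Call:
send_rows([
  [[0, 0, -0.15], [0, 0, 0]],
  [[0, 0, -0.3], [0, 0, 0]],
  [[0, 0, -0.45], [0, 0, 0]],
  [[0, 0, -0.6], [0, 0, 0]],
  [[0, 0, -0.65], [0, 0, 0]],
  [[0, 0, -0.65], [0, 0, 0]],
])

```text
time: 22.9
tool_pos: [460.9, 236.0, 101.1]
tcp_rot: [-180.0, -0.0, 180.0]
ft_force: [-0.2, 0.1, -1.4]
finger_gap: 24.5
grip_force: 99.1
```

Call:
send_rows([
  [[0, 0, -0.04], [0, 0, 0]],
  [[0, 0, -0.08], [0, 0, 0]],
  [[0, 0, -0.08], [0, 0, 0]],
])

```text
time: 23.28
tool_pos: [461.0, 236.0, 98.8]
tcp_rot: [-180.0, -0.0, 180.0]
ft_force: [0.4, -0.3, -1.8]
finger_gap: 24.9
grip_force: 99.1
```

Call:
send_rows([
  [[0, 0, -0.03], [0, 0, 0]],
  [[0, 0, -0.05], [0, 0, 0]],
  [[0, 0, -0.05], [0, 0, 0]],
])

```text
time: 23.65
tool_pos: [461.0, 236.0, 97.2]
tcp_rot: [-180.0, -0.0, 180.0]
ft_force: [0.6, -0.7, -1.6]
finger_gap: 24.7
grip_force: 99.1
```

```bash
python3 avg.py 5
```

```text
23.85 F [-0.19  0.14 -1.92] sd [0.46 0.7  0.59] P [461.01 236.03  97.32] [0.03 0.01 0.05] [-180.      0.    179.96]
```

Call:
send_rows([
  [[0, 0, -0.03], [0, 0, 0]],
  [[0, 0, -0.05], [0, 0, 0]],
  [[0, 0, -0.05], [0, 0, 0]],
])

```text
time: 24.28
tool_pos: [461.0, 236.0, 95.8]
tcp_rot: [-180.0, 0.0, 180.0]
ft_force: [-1.0, 0.5, -1.0]
finger_gap: 24.7
grip_force: 99.1
```

```bash
python3 avg.py 5
```

```text
24.475 F [-0.31  0.29 -1.21] sd [0.43 0.27 0.49] P [461.06 236.04  95.88] [0.01 0.02 0.03] [1.8000e+02 1.0000e-02 1.7995e+02]
```

Call:
send_rows([
  [[0, 0, -0.02], [0, 0, 0]],
  [[0, 0, -0.035], [0, 0, 0]],
  [[0, 0, -0.035], [0, 0, 0]],
])

```text
time: 24.9
tool_pos: [461.1, 236.0, 94.9]
tcp_rot: [180.0, 0.0, 180.0]
ft_force: [-0.5, -1.0, 0.0]
finger_gap: 25.2
grip_force: 99.1
```

```bash
python3 avg.py 5
```

```text
25.1 F [-0.5  -0.71  0.81] sd [0.33 0.3  0.67] P [461.13 236.05  94.92] [0.02 0.01 0.03] [1.8000e+02 1.0000e-02 1.7995e+02]
```

The collar is down on the wood (about 2.7 N). I release and rise.

Call:
send_rows([
  [[0, 0, 0], [0, 0, 0]],
  [[0, 0, 0], [0, 0, 0]],
  [[0, 0, 0], [0, 0, 0]],
  [[0, 0, 0], [0, 0, 0]],
  [[0, 0, 0], [0, 0, 0]],
], fingers=0.3)

```text
time: 25.78
tool_pos: [461.0, 236.0, 94.8]
tcp_rot: [180.0, 0.0, 180.0]
ft_force: [-0.0, 0.4, 0.3]
finger_gap: 60.0
grip_force: 0.0
```

Call:
send_rows([
  [[0, 0, 0.5], [0, 0, 0]],
  [[0, 0, 1.2], [0, 0, 0]],
  [[0, 0, 2.4], [0, 0, 0]],
  [[0, 0, 4], [0, 0, 0]],
  [[-2, -2, 5], [0, 0, 0]],
  [[-2, -4, 5], [0, 0, 0]],
  [[-2, -6, 5], [0, 0, 0]],
  [[-2, -6, 5], [0, 0, 0]],
])

```text
time: 26.78
tool_pos: [401.0, 53.2, 246.6]
tcp_rot: [-180.0, 0.2, 179.8]
ft_force: [0.4, 0.4, 0.1]
finger_gap: 60.3
grip_force: 0.0
```

```bash
python3 - <<'E'
from bench import sense,snapshot
from h import *
o=[]
for c,(x,y) in(("side",(260,240)),("top",(155,195))):
    s=snapshot(c);o.append(cv2.resize(s["img"][y:y+75,x:x+100],(400,300),interpolation=cv2.INTER_CUBIC))
    print([proj(s,[461,236,z]).round(1).tolist() for z in(80,86,134)],x,y)
cv2.imwrite("pics/g4.png",np.hstack(o)[:,:,::-1]);q=sense();print(q["tool_pos"],q["time"],q["ft_force"])
E
```

```text
[[[311.2, 286.3]], [[311.3, 285.1]], [[312.6, 275.3]]] 260 240
[[[201.4, 234.8]], [[201.0, 234.6]], [[198.4, 233.1]]] 155 195
[401.25959381  54.35799926 246.25537738] 26.875 [-0.18878312  0.52158427  0.11960147]
```

View pics/g4.png

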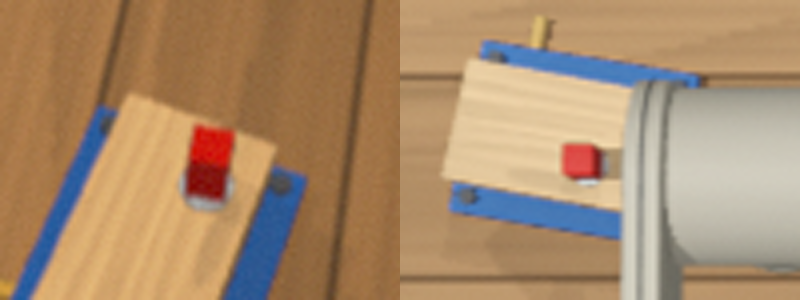

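The pin stands upright with its collar flush on the wood (side crop (208,190), top crop (580,162)) and the gripper is well clear. I hand in.

```bash
python3 -c "
from bench import order
print(order.hand_in())"
```

```text
the job is handed in; nothing more can be done
None
```

The pin touched off the near face left, then right, then the right-hand end, at about 4.1, 2.8 and 4.3 N; it now stands released in the bore with its collar on the wood, and the job is handed in at about 27 s (no verdict was returned).

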